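# Offer the mineral ball to the acrylic cube in its spouted dish

## Task

Pick up the white feeding dish with the green mineral ball in it and, keeping it level so that the ball stays in the middle, swing its pouring lip a quarter turn towards the clear acrylic cube, to the left or to the right, whichever side the cube stands today. Bring the dish to the cube and finish still holding it there, level and still, just clear above the rim of the wall that faces the dish's place, lip square to that wall and reaching a finger's width in over the middle of it, ready to tip. Do not touch the cube or knock the orange canister.

Things in the scene. Friction and masses are not known exactly. Their poses are not given: they have to be found in the camera images.
- dish: Loose white porcelain dish, about 120 g: round bowl 60 mm across, 26 mm tall, pouring lip at +x (at the start away from the robot, within 17 degrees). Origin: centre of its underside, z up. To hold it: flat upright lugs at +y and -y, outer faces 66 mm apart, 26 mm long along x, 6 to 26 mm above the underside. Floor: shallow cone, 6 degrees, lowest at the centre.
- dish_lip (a point): End of the dish's pouring lip: 46 mm from the dish's origin along its +x, 24 mm above its underside. The lip is about 30 mm wide.
- ball_center (a point): Centre of the loose, hard green mineral ball, 22 mm in diameter, 12 g, lying in the middle of the dish (within 2 mm of its axis, centre 17 mm above the dish's underside). It rolls freely and stays visible when the dish is held.
- cube: Loose clear acrylic cube box with pale edges, open on top, 120 mm each way, walls 4 mm, 0.75 kg; inside, slate and a clay cave under 40 mm high. Origin: centre of its underside; x, y square to its walls, within 9 degrees of the world's. It stands left (y about +0.27 m) or right (-0.27 m) of the dish; the wall facing the dish is the cube's -y wall when it is left, +y when right.
- canister: Closed orange food canister with a white screw lid, loose, 74 mm in diameter, 106 mm tall, 160 g, on the side of the dish where the cube is not. Origin: centre of its underside.
There are look-alikes about, which are no part of the job. There is more than one size of the dish; the job needs the smallest.

How it is judged:
By the outcome, as a careful person would: the job done as asked, in the order asked, and still so for the second after the job is handed in, while the arm keeps its last pose, push and grip.
It also fails if it takes over 48 s, if anything falls off the work surface, if the arm or the gripper's body presses on something with over 40 N, if the wrist force passes 120 N, or if a joint passes its speed limit or range.

## Robot

A 7-joint arm with a two-finger parallel gripper is mounted at the origin on the work surface. World frame = base frame: x ahead of the robot, y to its left, z up, the work surface at z = 0. Lengths are in mm, angles in rad, forces in N, time in s.
With the tool pointing down it reaches from about 425 to 875 mm from the base axis. Payload 4.7 kg.
Tool frame: the origin (TCP) lies between the finger pads; the fingertips stand 22 mm ahead of it and the grasp point (between the pads) lies 3 mm ahead of it; z points along the fingers, y is the line along which they close (so a half turn about z gives the same grasp; the last joint's range is limited). The gripper opens to 87 mm and grips with 3 to 60 N. Pads are 19 mm wide; open, the fingers measure 117 mm over their backs; the gripper's body (75 mm by 190 mm) begins 51 mm behind the grasp point.
Start: joints at [1.192, 0.321, -0.07, 1.45, 0.023, 1.371, -0.057], TCP at [248.787, -600.523, 244.587] pointing down, gripper open.
Joint ranges: [-2.86, 2.86], [-0.3, 2.09], [-1.38, 1.24], [0.06, 2.45], [-1.56, 4.7], [0.09, 2.05], [-2.69, 2.69]. Speed limits (rad/s): [2.57, 2.57, 3.14, 3.14, 3.14, 3.14, 3.14].

## Interface

Orientations are given as [roll, pitch, yaw] about the fixed x, y, z axes, in that order (R = Rz(yaw) Ry(pitch) Rx(roll)).
In Python, from cell import r, optics gives the robot as it stands.
- The arm moves only by the shell command python3 -m inch 'ROWS'. ROWS is text: rows parted by semicolons, each of 5 numbers parted by spaces: the shift along the world's x, y, z each as a share of 3 cm, from -1 to 1, then the turn about the world's z as a share of 90 degrees, from -1 to 1, then the gripper command: -1 is shut, 1 is fully open, values between are in proportion. In form: x y z spin jaw; .... A call has 1 to 20 rows; each row shifts and turns the commanded pose from where the row before left it; what a row does not reach is not made up. A row lasts 1/8 s, in which the tool goes at most 62.5 mm and 10.7 degrees, less where a joint would pass 70% of its speed; a pose out of reach is approached as far as the arm can. A call with a number of a shift or a turn outside -1 to 1 is refused whole. A call with a gripper value outside its range is refused whole. The fingers move at their own pace and stop on an object; the grip force is fixed at half the most. Time passes only in rows, so rows that do not move let the fingers close. It gives the time, the measured TCP pose, the force, the opening and the grip force at its end, in the units of the state.
- r.read_state(): the state, without advancing time (a new reading comes with each control period).
- optics.read_camera(name): name is "scene" or "top" or "wrist"; returns a dict with "img" (384x512x3 uint8, blue, green, red), "depth" (384x512 float32, mm along the optical axis (not along the pixel's ray), 0 where there is no reading), "fovy" (degrees; the focal length in pixels is half the picture's height over the tangent of half this angle, whatever the lens; pixels are square), "cx", "cy" (the principal point, pixels), "R" (3x3) and "t" (3): a world point X has camera coordinates R X + t. Camera axes: x right, y down, z forward; pixel columns grow to the right and rows downward; lengths in mm; the calibration is good to about 2 mm. The wrist camera is an equidistant fisheye: a pixel r from the principal point sees the ray r / f radians off the axis. A picture is of the moment at which its call begins.
- r.close_job(): hands the job in; it is judged then, once.
Trained networks look in a picture, given as the dict that the camera call returned (one of the last four; its "shot" number tells which), for a name from the list of things; names that differ only in an ending like _2 or _b are one class to them, and where a whole thing is asked for, a point or a joint stands for the part that bears it (a point fixed in the world has none). Each returns a list of dicts, best first, with "conf" (0 to 1); they miss things now and then, are a little off and sometimes report something else, mostly with a low value. They report only what shows in the picture. A call takes as long as a camera call. They do not tell look-alikes from the thing itself.
- optics.find_in(picture, label): "extent" ([left, top, right, bottom] in pixels, round what is visible of it).
- optics.place_of(picture, label): "centre" ([column, row] in pixels: a listed point, or the origin of a listed thing).
The state is a dict: "time": time; "joints": joint angles; "dq": joint speeds; "effort": joint torques, N m; "ee_pos": TCP position; "tool_rot": TCP orientation; "force": force on the tool from outside, world axes, zero at the start; "ft_torque": the same for the moment, N m; "finger_gap": finger opening in mm; "gripper_force": force on a finger pad.
Only numpy, scipy, OpenCV 4.12 (cv2) and the standard library are available. Lean on these libraries where they do the work, as an engineer would, in place of code of your own. Each camera call takes 0.05 s, during which the arm holds its last target. There are 200 camera calls.

## Working session

There is one attempt and no reset: what is moved stays moved. The work goes in short steps, Python scripts to look and compute and a shell command to move; the robot and the scene stay as the last step left them, time stands still between calls to the robot, and variables do not carry over. Pictures are saved under pics/ and viewed, at most 10 in all, crops included, and the job is handed in when it is done.

```bash
mkdir -p pics; ls
cat > h.py <<'E'
import numpy as np, cv2
from cell import r, optics
def ray(p,uv):
    f=p["img"].shape[0]/2/np.tan(np.radians(p["fovy"])/2)
    d=np.array([(uv[0]-p["cx"])/f,(uv[1]-p["cy"])/f,1.])
    if p.get("name")=="wrist":
        q=np.hypot(d[0],d[1]); d=np.array([d[0]/q*np.sin(q),d[1]/q*np.sin(q),np.cos(q)]) if q>1e-9 else d
    R=np.array(p["R"]);t=np.array(p["t"])
    return -R.T@t, R.T@d
def atz(p,uv,z):
    o,d=ray(p,uv); return o+d*(z-o[2])/d[2]
def tri(obs):
    A=np.zeros((3,3));b=np.zeros(3)
    for p,uv in obs:
        o,d=ray(p,uv);d=d/np.linalg.norm(d);M=np.eye(3)-np.outer(d,d);A+=M;b+=M@o
    return np.linalg.solve(A,b)
def proj(p,X):
    c=np.array(p["R"])@np.array(X,float)+np.array(p["t"]);f=p["img"].shape[0]/2/np.tan(np.radians(p["fovy"])/2)
    if p.get("name")=="wrist":
        q=np.arctan2(np.hypot(c[0],c[1]),c[2]);u=c[:2]/np.hypot(c[0],c[1])*q
    else: u=c[:2]/c[2]
    return u*f+[p["cx"],p["cy"]]
def cam(n):
    p=optics.read_camera(n);p["name"]=n;return p
E
cat > l.py <<'E'
from h import *
np.set_printoptions(precision=1,suppress=True)
P={n:cam(n) for n in("scene","top")}
for n,p in P.items():
    cv2.imwrite(f"pics/{n}0.png",p["img"]); print(n,p["fovy"],[k for k in p if k not in("img","depth")],-np.array(p["R"]).T@p["t"])
    for l in("dish","dish_lip","ball_center","cube","canister"):
        for q in optics.place_of(p,l)[:5]: print(l,np.array(q["centre"]),round(q["conf"],2),atz(p,q["centre"],{"dish_lip":24,"ball_center":17}.get(l,0)))
print(r.read_state())
E
python3 l.py; python3 -c "
import cv2,numpy as np
cv2.imwrite('pics/both.png',cv2.resize(np.vstack([cv2.imread('pics/scene0.png'),cv2.imread('pics/top0.png')]),(400,600)))"
```

```text
pics
scene 54.970387623931494 ['fovy', 'cx', 'cy', 'R', 't', 'shot', 'name'] [1000.5 -295.3  423.9]
dish [249.5 183. ] 0.75 [412.2  27.6   0. ]
dish [243.7 259.6] 0.64 [611.2 -93.4   0. ]
dish_lip [304.  222.1] 0.85 [603.8  30.2  24. ]
dish_lip [277.4 233.2] 0.69 [606.1 -26.3  24. ]
dish_lip [280.2 170.7] 0.57 [434.7  90.4  24. ]
ball_center [291.8 210.1] 0.54 [556.6  37.3  17. ]
cube [379.1 178. ] 0.73 [534.9 286.4   0. ]
canister [130.6 241.3] 0.8 [ 475.7 -241.2    0. ]
top 47.27818564335488 ['fovy', 'cx', 'cy', 'R', 't', 'shot', 'name'] [ 420.8    8.5 1003. ]
dish [297.3 161.2] 0.9 [ 592.3 -107.     0. ]
dish [234.2 173.5] 0.74 [559.5  38.2   0. ]
dish [232.3 240.2] 0.62 [406.6  38.    0. ]
dish_lip [212.2 214.2] 0.78 [463.4  83.8  24. ]
dish_lip [267.2 149.9] 0.64 [612.2 -35.6  24. ]
ball_center [231.6 177.3] 0.58 [548.3  43.3  17. ]
cube [124.6 183.3] 0.9 [529.9 288.7   0. ]
canister [355.  216.2] 0.83 [ 468.6 -241.3    0. ]
{'time': 0.6, 'joints': array([ 1.2,  0.3, -0.1,  1.5,  0. ,  1.4, -0.1]), 'dq': array([-0.,  0.,  0., -0., -0., -0.,  0.]), 'effort': array([  0. , -49.1,  -0.4, -31.3,  -0.1,   0. ,   0. ]), 'ee_pos': array([ 248.7, -600.5,  244.6]), 'tool_rot': array([3.1, 0. , 0.4]), 'force': array([ 0.3, -0.5, -0. ]), 'ft_torque': array([-0.,  0., -0.]), 'gripper_force': 0.0, 'finger_gap': 87.14498103629094}
```

View pics/scene0.png

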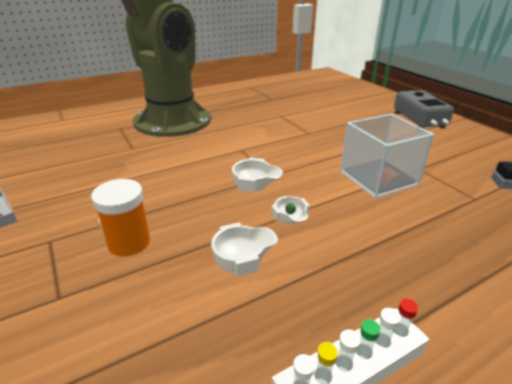

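View pics/top0.png

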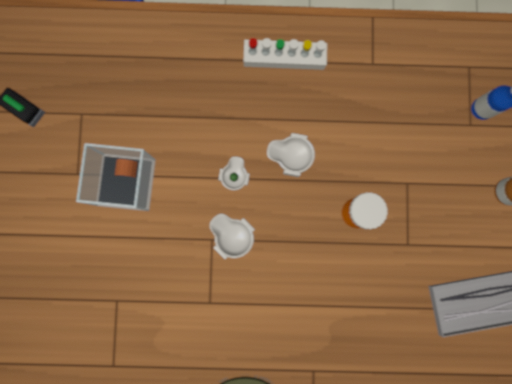

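Cube is on the left (top view (118,177)) and the canister on the right (368,211). There are three dish candidates in the top view: (234,176) with the green ball, (295,153) and (234,237). The first is the smallest and the only one with a ball, so it fits. I'll confirm it in a crop.

```bash
cat > l2.py <<'E'
from h import *
np.set_printoptions(precision=1,suppress=True)
T=cam("top");S=cam("scene")
g=lambda p:(lambda m:cv2.moments(m,True))(cv2.inRange(cv2.cvtColor(p["img"],cv2.COLOR_BGR2HSV),(40,60,20),(85,255,200)))
def blob(p,box,lo,hi):
    x0,y0,x1,y1=box;m=cv2.inRange(cv2.cvtColor(p["img"],cv2.COLOR_BGR2HSV),lo,hi)[y0:y1,x0:x1]
    M=cv2.moments(m,True);return np.array([M["m10"]/M["m00"]+x0,M["m01"]/M["m00"]+y0]),int(M["m00"])
a,na=blob(T,(218,160,252,192),(35,50,0),(95,255,255));b,nb=blob(S,(275,195,308,222),(35,50,0),(95,255,255))
print("ball",a,na,b,nb,tri([(T,a),(S,b)]))
w=blob(T,(215,150,255,195),(0,0,120),(179,70,255));print(w,atz(T,w[0],20))
c=cv2.resize(T["img"][115:270,70:325],None,fx=3,fy=3,interpolation=cv2.INTER_CUBIC)
cv2.imwrite("pics/crop1.png",c)
print(optics.find_in(T,"cube")[:2])
print(r.read_state()["tool_rot"])
E
python3 l2.py
```

```text
ball [233.4 176.7] 46 [290.1 207.6] 76 [549.4  38.9  17.6]
(array([233.9, 173.8]), 702) [556.1  38.3  20. ]
[{'extent': [76.8, 141.5, 157.5, 210.7], 'conf': 0.85}]
[3.1 0.  0.4]
```

View pics/crop1.png

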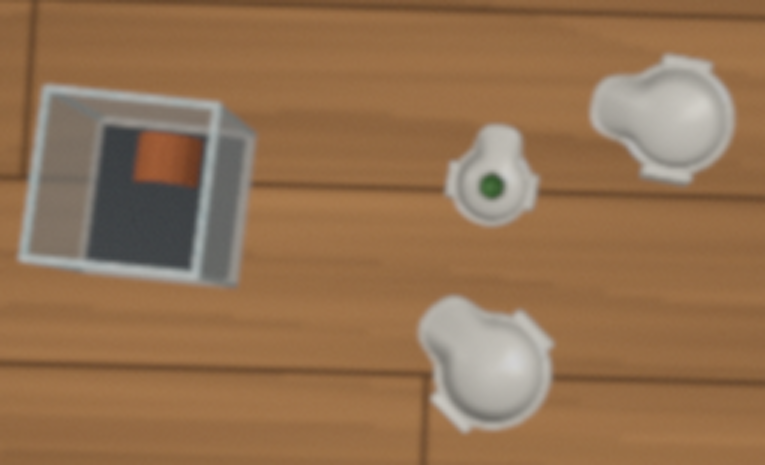

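The crop confirms it: the smallest dish with the ball is at crop (491,186), lip at (500,128), lugs at (451,178) and (534,190), so it is turned about -8°. The cube's rim corners are (44,86), (220,103), (196,277) and (21,261).

```bash
cat > l3.py <<'E'
from h import *
np.set_printoptions(precision=2,suppress=True)
T=cam("top")
C=np.array([atz(T,np.array(c)/3+[70-.33,115-.33],120) for c in[(44,86),(220,103),(196,277),(21,261)]])
print(C,C.mean(0),[np.linalg.norm(C[i]-C[i-1]) for i in range(4)])
for i in range(4):
    d=C[i]-C[i-1];print(np.degrees(np.arctan2(d[1],d[0])))
for n,c in dict(lip=(500,128),l=(451,178),r=(534,190)).items(): print(n,atz(T,np.array(c)/3+[70-.33,115-.33],25))
s=r.read_state();print(s["ee_pos"],s["tool_rot"])
E
python3 l3.py
```

```text
[[596.35 341.33 120.  ]
 [588.07 221.72 120.  ]
 [469.51 231.77 120.  ]
 [477.07 349.07 120.  ]] [532.75 285.97 120.  ] [np.float64(119.5337086869049), np.float64(119.89782262716673), np.float64(118.98617155892745), np.float64(117.5481489794773)]
-3.7122647843440206
-93.96307423442771
175.15676499612934
86.3100942215298
lip [593.    33.76  25.  ]
l [554.05  69.32  25.  ]
r [546.72   6.93  25.  ]
[ 248.8  -600.52  244.62] [3.14 0.   0.39]
```

```bash
python3 -m inch '0 0 0 -0.05 1; 0.5 1 0 -0.1 1;0.5 1 0 -0.1 1;0.5 1 0 -0.1 1;0.5 1 0 -0.1 1;0.5 1 0 -0.1 1;0.5 1 0 0 1;0.5 1 0 0 1;0.5 1 0 0 1;0.5 1 0 0 1;0.5 1 0 0 1;0.5 1 0 0 1;0.5 1 0 0 1;0.5 1 0 0 1;0.5 1 0 0 1;0.5 1 0 0 1; 0 0 0 0 1'
```

```text
time: 2.92
ee_pos: [475.0, -147.5, 244.9]
tool_rot: [-3.141, -0.0, -0.466]
force: [-0.3, -0.3, 0.4]
finger_gap: 87.3
gripper_force: 0.0
```

```bash
python3 -m inch '0.4 1 0 0.06 1;0.4 1 0 0.06 1;0.4 1 0 0.05 1;0.4 1 -0.2 0.05 1;0.4 1 -0.3 0 1;0.5 1 -0.5 0 1;0 0.2 -0.5 0 1;0 0 0 0 1;0 0 0 0 1'
cat > l4.py <<'E'
from h import *
import sys
np.set_printoptions(precision=2,suppress=True)
T=cam("wrist");s=r.read_state();print(s["ee_pos"],s["tool_rot"])
for l,z in(("dish",0),("dish_lip",24),("ball_center",17),("cube",0)):
    for q in optics.place_of(T,l)[:3]: print(l,np.array(q["centre"]),round(q["conf"],2),atz(T,q["centre"],z))
c=T["img"].copy()
for X in[(550,38,17),(593,33.5,24),(554,69.3,26),(546.7,7,26)]: cv2.circle(c,tuple(int(v) for v in proj(T,X)),2,(0,0,255),-1)
cv2.imwrite(sys.argv[1],cv2.resize(c,None,fx=1.5,fy=1.5))
E
python3 l4.py pics/w1.png
```

```text
time: 4.05
ee_pos: [548.8, 34.3, 199.7]
tool_rot: [3.141, -0.0, -0.127]
force: [0.4, 0.2, 0.5]
finger_gap: 86.8
gripper_force: 0.0
[549.    34.22 200.07] [ 3.14 -0.   -0.13]
dish [357.2 112.9] 0.81 [604.43 -95.71   0.  ]
dish [266.8 270.3] 0.79 [412.15  34.28   0.  ]
dish [248.5 169.6] 0.56 [551.28  40.41   0.  ]
dish_lip [312.3 106.6] 0.92 [616.92 -37.02  24.  ]
dish_lip [249.2 129.2] 0.66 [600.32  32.85  24.  ]
dish_lip [226.1 255.4] 0.66 [454.74  80.37  24.  ]
ball_center [247.1 172.7] 0.82 [551.73  41.65  17.  ]
cube [ 79.4 207.5] 0.95 [530.92 280.1    0.  ]
```

View pics/w1.png

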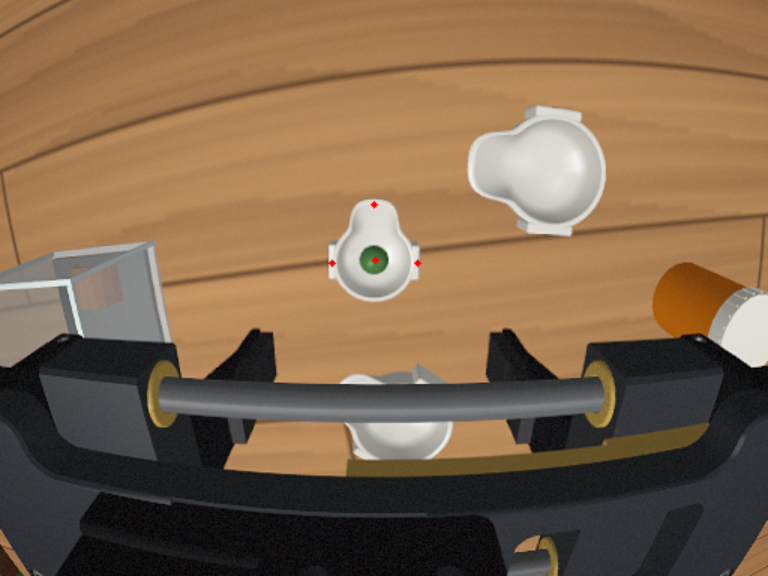

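```bash
cat > l5.py <<'E'
from h import *
np.set_printoptions(precision=2,suppress=True)
p=cam("wrist");T=cam("top")
k=lambda u,v:(u/1.5-.17,v/1.5-.17)
g=cv2.inRange(cv2.cvtColor(p["img"],cv2.COLOR_BGR2HSV),(40,60,20),(85,255,200))[150:195,225:275];M=cv2.moments(g,True)
b=(M["m10"]/M["m00"]+225,M["m01"]/M["m00"]+150);print("ball",atz(p,b,17),tri([(p,b),(T,(233.4,176.7))]))
h=cv2.cvtColor(p["img"],cv2.COLOR_BGR2HSV);m=cv2.inRange(h,(0,0,90),(179,60,255));m[:,:200]=0;m[:,300:]=0;m[:120]=0;m[210:]=0
n,L,st,ce=cv2.connectedComponentsWithStats(m);i=L[160,232];print(st[1:]);
ys,xs=np.nonzero(m)
# lug ends: row-wise extents
for v in range(130,202,4):
    x=xs[ys==v]
    if len(x): print(v,atz(p,(x.min()-.5,v),25)[:2],atz(p,(x.max()+.5,v),25)[:2],(x.min()+x.max())/2)
print("lip",atz(p,k(374,199),25),"l",atz(p,k(330,262),26),"r",atz(p,k(418,262),26))
E
python3 l5.py
```

```text
ball [551.19  39.64  17.  ] [550.32  39.61  13.3 ]
[[ 219  133   61   69 2713]]
134 [596.86  43.14] [594.41  24.14] 249.5
138 [593.29  49.01] [589.47  19.38] 249.5
142 [589.15  50.66] [584.92  17.78] 250.0
146 [585.    52.33] [580.61  18.3 ] 249.5
150 [580.82  54.01] [576.16  17.74] 249.5
154 [576.78  56.77] [571.55  16.12] 249.5
158 [572.85  60.63] [566.79  13.4 ] 249.5
162 [569.49  68.86] [561.47   6.34] 249.5
166 [565.38  71.72] [556.91   5.73] 249.0
170 [560.95  72.41] [552.47   6.2 ] 249.0
174 [556.49  73.11] [547.99   6.67] 249.0
178 [551.86  72.72] [543.48   7.14] 249.5
182 [547.35  73.43] [538.95   7.62] 249.5
186 [542.09  68.61] [534.52   9.19] 251.5
190 [537.09  65.99] [530.9   17.42] 249.5
194 [532.05  63.35] [526.84  22.37] 249.0
198 [526.56  57.36] [523.02  29.57] 249.0
lip [597.26  33.78  25.  ] l [555.97  71.59  26.  ] r [547.82   7.88  26.  ]
```

The wrist view at (374,260) agrees with the other views to 1–2 mm: dish centre about (551,39.5), yaw about -0.13, which the tool already matches. I'll align and go down.

```bash
python3 -m inch '0.08 0.17 -0.2 0 1;0 0 -0.7 0 1;0 0 -1 0 1;0 0 -1 0 1;0 0 -1 0 1;0 0 -0.8 0 1;0 0 -0.5 0 1;0 0 -0.3 0 1;0 0 -0.2 0 1;0 0 -0.1 0 1;0 0 0 0 1;0 0 0 0 0.8;0 0 0 0 0.7'
python3 -c "
from h import *
s=r.read_state();print(s['ee_pos'],s['tool_rot'],s['finger_gap'])
p=cam('wrist');cv2.imwrite('pics/w2.png',p['img'])"
```

```text
time: 6.02
ee_pos: [551.5, 40.6, 26.0]
tool_rot: [3.142, -0.001, -0.126]
force: [0.4, -0.2, -0.2]
finger_gap: 77.2
gripper_force: 0.0
[551.4571776   40.58293893  25.96137912] [ 3.14154299e+00 -6.42905839e-04 -1.25589743e-01] 77.23825501766116
```

View pics/w2.png

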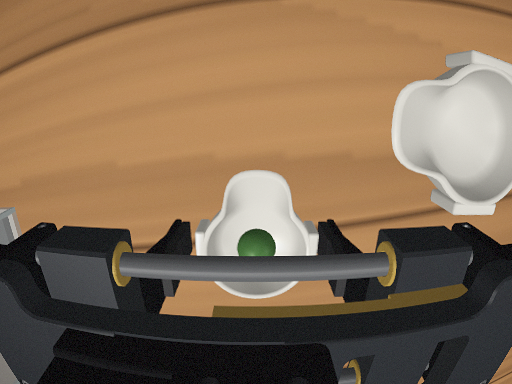

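The fingers straddle the lugs at (202,240) and (313,240) almost centred, about 1 mm off. I'll correct that and close gently.

```bash
python3 -m inch '0 -0.03 0 0 0.66;0 0 0 0 0.62;0 0 0 0 0.59;0 0 0 0 0.57;0 0 0 0 0.55;0 0 0 0 0.53;0 0 0 0 0.51;0 0 0 0 0.49;0 0 0 0 0.45;0 0 0 0 0;0 0 0 0 -1;0 0 0 0 -1;0 0 0.02 0 -1;0 0 0.05 0 -1;0 0 0.1 0 -1;0 0 0.15 0 -1;0 0 0.15 0 -1;0 0 0.1 0 -1;0 0 0.05 0 -1;0 0 0 0 -1'
python3 -c "
from h import *
s=r.read_state();print(s['ee_pos'],s['tool_rot'],s['finger_gap'],s['force'])
p=cam('wrist');cv2.imwrite('pics/w3.png',p['img'])"
```

```text
time: 8.57
ee_pos: [551.2, 39.7, 44.3]
tool_rot: [3.142, -0.0, -0.126]
force: [-1.4, 0.5, -1.9]
finger_gap: 65.8
gripper_force: 29.9
[551.23602272  39.66323761  44.28208701] [ 3.14150474e+00 -1.17502926e-04 -1.25546746e-01] 65.8493310924136 [-1.39846857  0.52232589 -1.85162126]
```

View pics/w3.png

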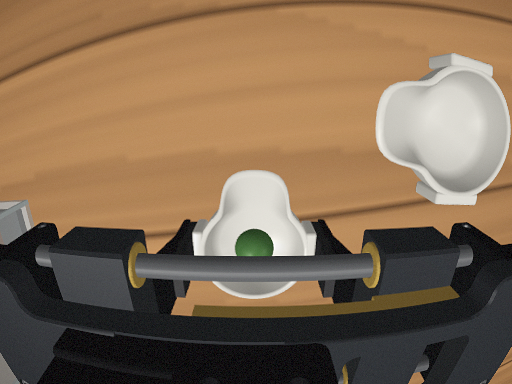

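The dish is held and lifted, ball still central at (254,243). Next I lift it higher and then make the quarter turn.

```bash
python3 -m inch '0 0 0.1 0 -1;0 0 0.2 0 -1;0 0 0.3 0 -1;0 0 0.4 0 -1;0 0 0.5 0 -1;0 0 0.6 0 -1;0 0 0.6 0 -1;0 0 0.5 0 -1;0 0 0.4 0 -1;0 0 0.3 0 -1;0 0 0.2 0 -1;0 0 0.1 0 -1;0 0 0 0 -1'
python3 -m inch '0 0 0 0.01 -1;0 0 0 0.02 -1;0 0 0 0.03 -1;0 0 0 0.04 -1;0 0 0 0.05 -1;0 0 0 0.06 -1;0 0 0 0.07 -1;0 0 0 0.08 -1;0 0 0 0.08 -1;0 0 0 0.08 -1;0 0 0 0.08 -1;0 0 0 0.08 -1;0 0 0 0.08 -1;0 0 0 0.07 -1;0 0 0 0.06 -1;0 0 0 0.05 -1;0 0 0 0.04 -1;0 0 0 0.03 -1;0 0 0 0.02 -1;0 0 0 0 -1'
cat > l6.py <<'E'
from h import *
import sys
np.set_printoptions(precision=2,suppress=True)
p=cam("wrist");T=cam("top");s=r.read_state();print(s["ee_pos"],s["tool_rot"],s["time"],s["finger_gap"])
cv2.imwrite(sys.argv[1],np.hstack([cv2.resize(p["img"],(400,300)),cv2.resize(T["img"][110:230,60:260],(400,240)) if 0 else cv2.resize(T["img"][105:255,60:260],(400,300))]))
cv2.imwrite("last_w.png",p["img"])
z=s["ee_pos"][2]-26
for q,n in((p,"wrist"),(T,"top")):
  for l,h in(("dish_lip",z+24),("ball_center",z+17)):
    for o in optics.place_of(q,l)[:2]: print(n,l,np.array(o["centre"]),round(o["conf"],2),atz(q,o["centre"],h))
E
python3 l6.py pics/w4.png
```

```text
time: 10.25
ee_pos: [551.1, 39.7, 170.1]
tool_rot: [3.141, 0.0, -0.126]
force: [0.0, -0.2, -0.4]
finger_gap: 65.4
gripper_force: 29.9
time: 12.75
ee_pos: [551.1, 39.7, 170.1]
tool_rot: [-3.142, 0.0, 1.493]
force: [-0.7, -0.4, -1.4]
finger_gap: 65.6
gripper_force: 29.9
[551.19  39.62 170.15] [3.14 0.   1.49] 12.85 65.69336727161021
wrist dish_lip [154.3 150.9] 0.86 [506.61  99.04 168.15]
wrist dish_lip [254.6 169. ] 0.8 [556.27  85.37 168.15]
wrist ball_center [251.  249.2] 0.72 [550.55  37.67 161.15]
top dish_lip [262.  147.8] 0.94 [587.86 -18.95 168.15]
```

View pics/w4.png

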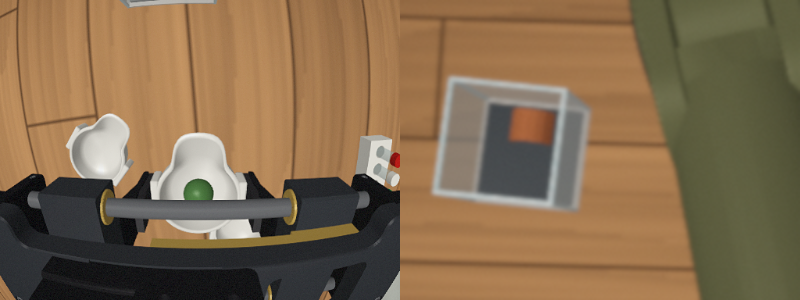

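The lip now points at the cube and the ball is still central (wrist half, (198,192)). I'll travel most of the way and measure the wall from close by.

```bash
python3 -m inch '-0.015 0.07 0 0 -1;-0.03 0.14 0 0 -1;-0.045 0.21 0 0 -1;-0.06 0.28 0 0 -1;-0.075 0.35 0 0 -1;-0.09 0.42 0 0 -1;-0.1 0.45 0 0 -1;-0.1 0.45 0 0 -1;-0.09 0.42 0 0 -1;-0.075 0.35 0 0 -1;-0.06 0.28 0 0 -1;-0.045 0.21 0 0 -1;-0.03 0.14 0 0 -1;-0.015 0.07 0 0 -1;0 0 0 0 -1;0 0 0 0 -1'
sed -i 's/^cv2.imwrite(sys.argv.*/cv2.imwrite(sys.argv[1],cv2.resize(p["img"],None,fx=1.5,fy=1.5))/' l6.py
python3 l6.py pics/w5.png
```

```text
time: 15.05
ee_pos: [526.4, 154.5, 170.1]
tool_rot: [3.141, 0.0, 1.492]
force: [-0.1, -0.2, -1.2]
finger_gap: 65.6
gripper_force: 29.9
[526.38 154.56 170.17] [3.14 0.   1.49] 15.15 65.81927673560084
wrist dish_lip [257.1 168.5] 0.97 [532.81 200.37 168.17]
wrist dish_lip [255.8 247.6] 0.24 [528.84 157.01 168.17]
wrist ball_center [253.7 247.2] 0.59 [527.43 153.68 161.17]
wrist ball_center [254.1  51.6] 0.38 [535.91 258.54 161.17]
top dish_lip [266.7 149.9] 0.9 [584.   -28.12 168.17]
top dish_lip [213.5 213.3] 0.57 [458.89  70.26 168.17]
```

View pics/w5.png

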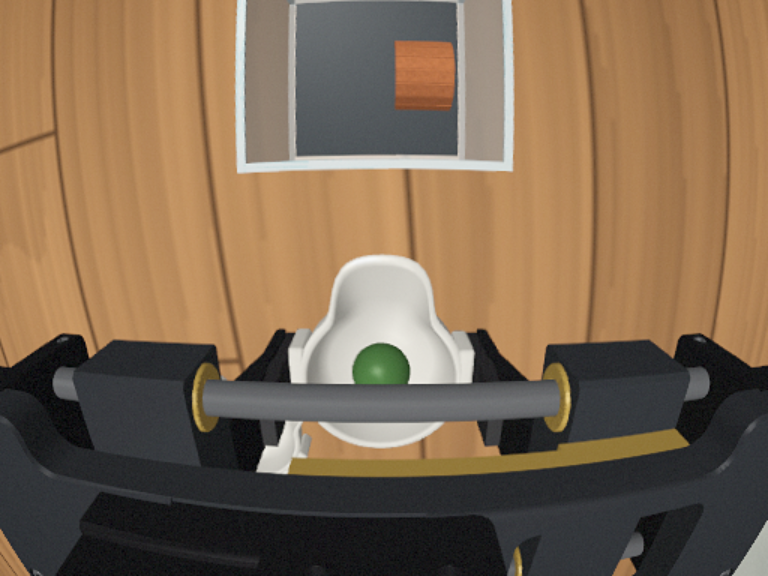

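The wall's near corners are at (238,173) and (513,171), the lip end at (382,256), and the ball at (381,371), still central.

```bash
cat > l7.py <<'E'
from h import *
np.set_printoptions(precision=2,suppress=True)
p=cam("wrist");T=cam("top");s=r.read_state();z=s["ee_pos"][2]-26
k=lambda u,v:(u/1.5-.17,v/1.5-.17);t=lambda u,v:(u/3+69.67,v/3+114.67)
a,b=k(238,173),k(513,171)
A,B=atz(p,a,120),atz(p,b,120);print(A,B,np.linalg.norm(A-B),np.degrees(np.arctan2(*(B-A)[[1,0]])),(A+B)/2)
print("tri",tri([(p,a),(T,t(196,277))]),tri([(p,b),(T,t(220,103))]))
print("lip",atz(p,k(382,255),z+24),tri([(p,k(382,255))]*1+[(p,k(382,255))]) if 0 else "", "lugs",atz(p,k(290,355),z+26),atz(p,k(473,355),z+26))
print("tcp",proj(p,s["ee_pos"]),s["ee_pos"])
E
python3 l7.py
```

```text
[470.49 231.54 120.  ] [590.65 222.73 120.  ] 120.48487473400996 -4.193582030348333 [530.57 227.14 120.  ]
tri [469.78 231.83 118.52] [589.37 222.29 119.86]
lip [531.38 200.06 168.19]  lugs [496.1  167.11 170.19] [560.79 162.03 170.19]
tcp [251.6  253.59] [526.3  154.83 170.19]
```

```bash
python3 -m inch '0 0.05 0 0.004 -1;0 0.1 0 0 -1;0 0.15 0 0 -1;0 0.2 0 0 -1;0 0.22 0 0 -1;0 0.22 0 0 -1;0 0.2 0 0 -1;0 0.15 0 0 -1;0 0.1 0 0 -1;0 0.05 0 0 -1;0 0 -0.05 0 -1;0 0 -0.1 0 -1;0 0 -0.12 0 -1;0 0 -0.12 0 -1;0 0 -0.09 0 -1;0 0 -0.05 0 -1;0 0 0 0 -1;0 0 0 0 -1'
python3 l6.py pics/w6.png; python3 -c "
from h import *
a=cv2.resize(cv2.imread('pics/w6.png'),(448,336));p=cam('scene')
b=cv2.resize(p['img'][80:240,250:410],(336,336),interpolation=cv2.INTER_CUBIC)
cv2.imwrite('pics/f.png',np.hstack([a,b]))"
```

```text
time: 17.7
ee_pos: [526.4, 198.1, 154.4]
tool_rot: [3.141, -0.0, 1.499]
force: [-0.2, -0.3, -1.9]
finger_gap: 65.7
gripper_force: 29.9
[526.36 198.16 154.44] [ 3.14 -0.    1.5 ] 17.8 65.36441889999034
wrist dish_lip [198.1 298.7] 0.78 [491.69 167.35 152.44]
wrist dish_lip [256.6 167.4] 0.66 [532.26 244.61 152.44]
wrist ball_center [254.4 248.5] 0.73 [527.75 196.45 145.44]
top dish_lip [212.9 214.9] 0.95 [456.48  72.48 152.44]
top dish_lip [266.3 148.2] 0.67 [590.45 -27.95 152.44]
```

View pics/f.png

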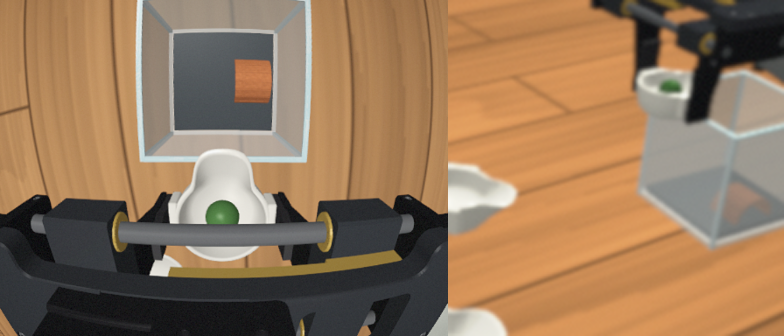

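The lip (223,150) sits over the middle of the near wall (140–307), square to it. The ball is central, the cube has not moved and there is clearance above the rim. I'm handing in.

```bash
python3 -m inch '0 0 0 0 -1;0 0 0 0 -1;0 0 0 0 -1;0 0 0 0 -1' && python3 -c "
from cell import r
print(r.close_job())"
```

```text
time: 18.55
ee_pos: [526.3, 198.0, 154.3]
tool_rot: [-3.142, 0.0, 1.499]
force: [0.0, -1.0, -2.1]
finger_gap: 66.1
gripper_force: 29.9
the job is handed in; nothing more can be done
None
```

I handed the job in at about 18.6 s: the arm holds the smallest dish level and still with the ball in the middle, its underside about 8 mm above the rim and its lip square to the cube's near wall, about 17 mm in over the middle, and neither the cube nor the canister was touched as far as I could see.

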